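# Pull the stiff red burner knob with the fork puller

### The job

The red knob of the side burner has to come off for washing: slide the fork puller gently in under its skirt, feel it home lightly against the grey collar, and pull straight up with the puller alone until the knob pops off. Then stand the puller upright in the blue washing-up tray with the red knob sitting level on its fork, and let go. Do not push hard on the burner, keep the gripper off the red knob, and leave the black knob and everything else alone.

Things in the scene. Friction and masses are not known exactly. Their poses are not given: they have to be found in the camera images.
- puller: Fork puller, about 230 g, C-shaped from the side, standing on its fork. Origin: underside level, on the grip's axis; z up, +x = open end of the fork. Upright yellow grip over a black sleeve (z 48 to 56 mm), out of which the steel fork slides on a bar: the fork is set at random up to 16 mm forward or back of the grip, which the pose does not tell, and holds there (slips only over 60 N).
- puller_grip (a point): Centre of the yellow grip block (30 mm along x, 22 mm across y, 32 mm tall), 72 mm above the underside. Fork with its setting at 0, in the puller's frame, mm: tines x -32 to +30, y 14 to 24 either side, z 0 to 5, a lip on each tip up to z 9 (x 24.5 to 30); back wall at x -32 to -24.5, z 0 to 48; the knob has room between wall and lips.
- red_knob: Red knob, 60 g, to be pulled, on the left or the right post. Origin: centre of its skirt's underside, z up. Skirt 44 mm across, 5 mm thick; above it a grip 30 mm across up to z = 24 mm. A square bore sits on a 10 mm square shaft, snapped on by sprung balls: about 5 to 9 N straight up (beyond the weights) pops it off within 5 mm of lift; it is clear of the shaft 16 mm up.
- black_knob: A like knob in black on the other post, 120 mm from the red one along the burner's y. Leave it on.
- burner: Side burner, fixed: steel box 270 mm (x) by 240 mm (y), origin at the centre of its underside, front edge at x = -135 mm. Its flat top, 50 mm above the origin, is clear from the front edge to the knobs, which stand at x = -45, y = +60 and -60 mm. Round burner (top 64 mm) and grate (top 82 mm) at x 0 to +130 mm.
- burner_top (a point): Point on the flat top midway between the posts. Each post: round rigid grey collar 24 mm across, 14 mm high, the skirt resting on it, so a 14 mm gap is left under the skirt. The fork's slot (28 mm) takes the collar; a rubber pad at its end (4 N/mm, 3.8 mm of give) meets the collar: at 3 to 6 N the knob is centred between lips and wall.
- wash_tray: Fixed blue open tray, 200 mm (x) by 150 mm (y), 30 mm tall, walls and floor 5 mm; origin at the centre of its underside.
- salt_cellar: Wooden salt cellar with a swivel lid, 88 mm across, 66 mm tall, origin at its underside. Leave alone.
- corkscrew: Chrome lever corkscrew lying down, about 240 mm long and 32 mm tall. Leave alone.
- plate0: Lowest of three stacked melamine plates, 200 mm across. Leave alone.
- plate2: Top one of the three plates. Leave alone.
- carafe: Clear glass carafe, 100 mm across, 200 mm tall, empty. Leave alone.
Not all that is in view belongs to the job. Of the things like the puller, leave any that is pink; of the rest the smaller one is meant. Of the things that look like the wash_tray, take the one that is nearest to the robot's base at the start.

How it is judged:
On the way, in this order (a step that is already met when the one before it is completed fails the run):
1. the fork is under the red knob's skirt and bears lightly on the collar (over 1.5 N), the knob still on (horizontal distance between puller and red_knob below 0.022 m and z of puller in the frame of red_knob between -0.0155 and -0.008 m and contact force between puller and burner above 1.5 N and distance of red_knob from where it was at the start of the episode below 0.003 m), for 0.1 s.
2. the red knob is off its shaft, at least 25 mm above its seat, riding on the fork (z of red_knob in the frame of burner above 0.089 m and horizontal distance between red_knob and puller below 0.024 m and z of red_knob in the frame of puller between 0.002 and 0.012 m), for 0.2 s.
At the end, for the whole second after the job is handed in: The puller stands upright (within 7 degrees) on the floor of the blue tray, released and at rest; the red knob sits flat on its fork (within 3.4 degrees, between back wall and lips, not up on the lips); the black knob is still on its post (within 5 mm) (x of puller in the frame of wash_tray between -0.075 and 0.075 m and y of puller in the frame of wash_tray between -0.055 and 0.055 m and z of puller in the frame of wash_tray below 0.01 m and angle between puller's own z axis and vertical below 0.12 rad and linear speed of each of puller, red_knob below 0.02 m/s and contact force between the fingers and puller below 0.1 N and horizontal distance between red_knob and puller below 0.024 m and z of red_knob in the frame of puller between 0.002 and 0.008 m and angle between the z axis of red_knob and the z axis of puller, either way round below 0.06 rad and distance of black_knob from where it was at the start of the episode below 0.005 m); the robot touches nothing.
It fails at once if the puller presses or pushes on the burner with more than 8 N (contact force between puller and burner above 8 N).
It fails at once if the puller loads the red knob with more than 25 N (contact force between puller and red_knob above 25 N).
It fails at once if the gripper or arm touches the red knob, or pushes on the burner (over 5 N) (contact force between any of the fingers, the arm and red_knob above 0.5 N or contact force between any of the fingers, the arm and burner above 5 N).
It fails at once if the red knob is tipped by more than 20 degrees (angle between red_knob's own z axis and vertical above 0.35 rad).
It fails at once if the black knob is shifted by more than 5 mm, or a bystander by more than 30 mm (distance of black_knob from where it was at the start of the episode above 0.005 m or distance of any of salt_cellar, corkscrew, plate0, plate2, carafe from where it was at the start of the episode above 0.03 m).
It also fails if it takes over 67 s, if anything falls off the work surface, if the arm or the gripper's body presses on something with over 40 N, if the wrist force passes 120 N, or if a joint passes its speed limit or range.

### The arm

A 7-joint arm with a two-finger parallel gripper is mounted at the origin on the work surface. World frame = base frame: x ahead of the robot, y to its left, z up, the work surface at z = 0. Lengths are in m, angles in rad, forces in N, time in s.
With the tool pointing down it reaches from about 0.425 to 0.95 m from the base axis. Payload 4.7 kg.
Tool frame: the origin (TCP) lies at the very end of the fingers, on their centre line; the grasp point (between the pads) lies env.grip_depth behind it (env.grip_depth is the distance from the TCP to the grasp point, in m); z points along the fingers, y is the line along which they close (so a half turn about z gives the same grasp; the last joint's range is limited). The gripper opens to 85 mm and grips with 20 to 120 N. Pads are 22 mm wide; open, the fingers measure 114 mm over their backs; the gripper's body (76 mm by 85 mm) begins 54 mm behind the grasp point. The pads swing forward as they close: fully open they stand 13 mm farther back than shut.
Start: joints at [-1.24, 0.469, -0.049, 1.532, 0.024, 1.141, -0.082], TCP at [0.238, 0.632, 0.231] pointing down, gripper open.
Joint ranges: [-2.59, 2.59], [-0.33, 1.99], [-1.39, 1.29], [0.1, 2.45], [-1.04, 4.18], [0.21, 1.99], [-2.66, 2.66]. Speed limits (rad/s): [2.57, 2.57, 3.14, 3.14, 3.14, 3.14, 3.14].

### API

Orientations are given as a 3x3 rotation matrix whose columns are the frame's x, y, z axes.
In Python, from rig import get_state, snapshot, ticket, env gives the robot as it stands.
- The arm moves only by the tool apply_moves, never from a script. Its arguments are lists of equal length, an entry for each row: "hand": the opening, from 0 (shut) to 1 (fully open); "xyz": the shift along the tool's x, y, z in parts of the range, where 1.0 means 1000 mm, a list of three; "turn": the turn about the tool's z in shares of 90 degrees (1.0 is 90 degrees). A call has 1 to 20 rows; each row is the pose to reach, as a shift and turn from the pose commanded when the call began, along the tool's axes at that moment; what a row does not reach only later rows make up. A row lasts 1/10 s, in which the tool goes at most 50 mm and 8.59 degrees, less where a joint would pass 70% of its speed; a pose out of reach is approached as far as the arm can. A shift or turn number past 1, either way, is cut back to 1. A call with a gripper value outside its range is refused whole. The fingers move at their own pace and stop on an object; the grip force is fixed at half the most. Time passes only in rows, so rows that repeat a pose let the fingers close. It gives the time, the measured TCP pose, the force, the opening and the grip force at its end, in the units of the state.
- get_state(): the state, without advancing time (a new reading comes with each control period).
- snapshot(name): name is "scene" or "top"; returns a dict with "img" (480x640x3 uint8, red, green, blue), "K" (3x3 intrinsics, pixels), "world_to_cam" (4x4, takes a point from world to camera coordinates). Camera axes: x right, y down, z forward; pixel columns grow to the right and rows downward; lengths in m; the calibration is good to about 2 mm. A picture is of the moment at which its call begins. There is no depth.
- ticket.close_job(): hands the job in; it is judged then, once.
The state is a dict: "clock": time; "joint_positions": joint angles; "qvel": joint speeds; "joint_torque": joint torques, N m; "position": TCP position; "eef_rot": TCP orientation; "force": force on the tool from outside, world axes, zero at the start; "ft_torque": the same for the moment, N m; "grip_width": opening from 0.0 (shut) to 1.0 (fully open); "grip_force": force on a finger pad.
Only numpy, scipy, OpenCV 4.12 (cv2) and the standard library are available. Lean on these libraries where they do the work, as an engineer would, in place of code of your own. Each camera call takes 0.05 s, during which the arm holds its last target. There are 200 camera calls.

## Working session

There is one attempt and no reset: what is moved stays moved. The work goes in short steps, Python scripts to look and compute and a tool call to move; the robot and the scene stay as the last step left them, time stands still between calls to the robot, and variables do not carry over. Pictures are saved under pics/ and viewed, at most 10 in all, crops included, and the job is handed in when it is done.

Besides the shell and the picture viewer there is one more tool, called after "Call:" as name(argument=value, ...), one argument or row to a line, values as JSON. apply_moves: Moves the arm, as the interface text tells. Its arguments: {"type":"object","properties":{"hand":{"type":"array","items":{"type":"number"}},"xyz":{"type":"array","items":{"type":"array","items":{"type":"number"}}},"turn":{"type":"array","items":{"type":"number"}}},"required":["hand","xyz","turn"]}

```bash
mkdir -p pics; ls; python3 - <<'E'
from rig import get_state, snapshot, ticket, env
import cv2,numpy as np
s=get_state();print({k:np.round(v,3).tolist() for k,v in s.items()},env.grip_depth)
for n in("scene","top"):
    d=snapshot(n);cv2.imwrite(f"pics/{n}0.png",d["img"][:,:,::-1]);print(d["K"].tolist(),np.round(d["world_to_cam"],4).tolist())
    np.savez(f"pics/{n}.npz",**d)
E
```

```text
pics
{'clock': 0.0, 'joint_positions': [-1.24, 0.469, -0.049, 1.534, 0.024, 1.141, -0.082], 'qvel': [-0.001, -0.0, -0.001, 0.001, 0.001, -0.001, -0.001], 'joint_torque': [-0.0, -51.031, -0.047, -23.771, 0.011, 0.007, -0.0], 'position': [0.237, 0.631, 0.23], 'eef_rot': [[-0.936, 0.352, -0.001], [0.352, 0.936, -0.002], [-0.0, -0.002, -1.0]], 'force': [0.701, 0.797, -0.379], 'ft_torque': [-0.011, 0.008, 0.037], 'grip_force': 0.0, 'grip_width': 1.002} 0.0187
[[552.4265466123222, 0.0, 315.8430919886626], [0.0, 552.4265466123222, 240.23454023312397], [0.0, 0.0, 1.0]] [[0.3347, 0.9423, 0.0088, -0.3166], [0.6999, -0.2423, -0.6719, -0.3457], [-0.631, 0.231, -0.7406, 1.7314], [0.0, 0.0, 0.0, 1.0]]
[[435.315265536629, 0.0, 316.87834451606915], [0.0, 435.315265536629, 247.90335762828127], [0.0, 0.0, 1.0]] [[-0.021, -0.9997, -0.0098, 0.1279], [-0.9918, 0.0221, -0.1258, 0.5993], [0.1259, 0.0071, -0.992, 1.003], [0.0, 0.0, 0.0, 1.0]]
```

View pics/scene0.png

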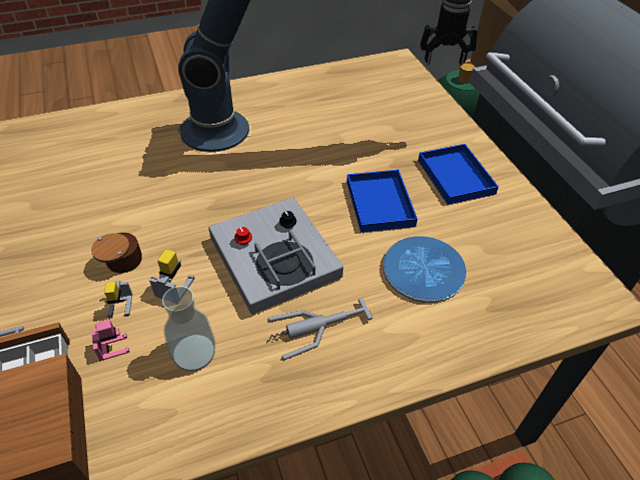

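View pics/top0.png

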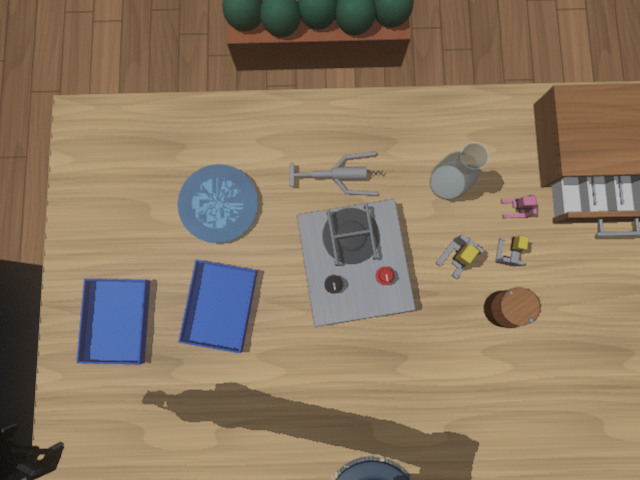

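Scene shows the burner with the red knob (242,236), black knob (288,219), and two blue trays (381,200 and 458,173). Top shows the same at (386,276), (334,284), (219,306) and (115,321).

Puller look-alikes (scene / top pixels):
- Pink: (105,340) / (522,207). Leave it.
- Yellow A: (115,295) / (512,250), looks smaller.
- Yellow B: (168,270) / (463,255), looks larger.

The tray nearest the base is top (219,306). One close crop to check the choice.

```bash
cat > h.py <<'E'
import numpy as np,cv2
def ray(d,u,v):
    W=d["world_to_cam"];R=W[:3,:3];c=-R.T@W[:3,3]
    r=R.T@np.linalg.inv(d["K"])@np.array([u,v,1.]);return c,r/np.linalg.norm(r)
def plane(d,u,v,z):
    c,r=ray(d,u,v);return c+r*(z-c[2])/r[2]
def tri(d1,p1,d2,p2):
    a,r=ray(d1,*p1);b,s=ray(d2,*p2)
    t=np.linalg.lstsq(np.c_[r,-s],b-a,rcond=None)[0];p,q=a+r*t[0],b+s*t[1]
    return (p+q)/2,np.linalg.norm(p-q)
def proj(d,p):
    W=d["world_to_cam"];q=W[:3,:3]@np.array(p)+W[:3,3];q=d["K"]@q;return q[:2]/q[2]
def blobs(img,lo,hi,amin=20):
    m=cv2.inRange(cv2.cvtColor(img,cv2.COLOR_RGB2HSV),np.array(lo),np.array(hi))
    n,l,s,c=cv2.connectedComponentsWithStats(m)
    return [(s[i,4],c[i],s[i,:4],l==i) for i in range(1,n) if s[i,4]>=amin]
E
python3 - <<'E'
from h import *
S=dict(np.load("pics/scene.npz"));T=dict(np.load("pics/top.npz"))
for n,d in(("S",S),("T",T)):
    for c,lo,hi in(("yel",(22,150,100),(32,255,255)),("blue",(112,150,60),(125,255,255)),("red",(0,200,100),(5,255,255))):
        for a,ce,b,m in blobs(d["img"],lo,hi):
            k=cv2.minAreaRect(np.argwhere(m)[:,::-1].astype(np.float32)); print(n,c,a,ce.round(1),b,cv2.boxPoints(k).round(1).tolist())
def crop(d,x,y,w,h,s): return cv2.resize(d["img"][y:y+h,x:x+w,::-1],None,fx=s,fy=s,interpolation=cv2.INTER_CUBIC)
a=crop(S,80,235,130,100,4);b=crop(T,430,190,114,100,2.5);b=cv2.copyMakeBorder(b,0,150,0,0,cv2.BORDER_CONSTANT)
cv2.imwrite("pics/c1.png",np.hstack([a,b[:400]]))
# check heights on table plane
for n,p in (("tray",(219,306)),("tray2",(115,321))): print(n,plane(T,*p,0.005).round(3))
E
```

```text
S yel 254 [168.5 258.5] [158 249  20  24] [[156.0, 260.70001220703125], [167.0, 246.0], [182.0, 257.29998779296875], [171.0, 272.0]]
S yel 143 [111. 288.] [104 282  14  17] [[104.0, 282.0], [117.0, 282.0], [117.0, 298.0], [104.0, 298.0]]
S blue 157 [476.4 171.7] [461 151  31  39] [[459.20001220703125, 153.10000610351562], [465.3999938964844, 148.5], [493.3999938964844, 186.3000030517578], [487.1000061035156, 190.89999389648438]]
S blue 28 [425.2 160.5] [420 153  12  17] [[419.5, 153.3000030517578], [421.20001220703125, 152.1999969482422], [431.8999938964844, 168.39999389648438], [430.29998779296875, 169.5]]
S blue 26 [438.7 181. ] [432 171  14  21] [[431.3999938964844, 171.39999389648438], [432.70001220703125, 170.5], [446.20001220703125, 190.10000610351562], [444.8999938964844, 191.0]]
S blue 29 [350.6 181.5] [348 175   8  15] [[347.1000061035156, 175.1999969482422], [353.3999938964844, 173.60000610351562], [356.8999938964844, 187.5], [350.5, 189.10000610351562]]
S blue 24 [374.3 178.8] [364 177  22   4] [[363.8999938964844, 178.10000610351562], [384.8999938964844, 176.5], [385.1000061035156, 178.6999969482422], [364.0, 180.3000030517578]]
S blue 183 [401.9 198.1] [391 176  26  45] [[386.6000061035156, 179.0], [396.1000061035156, 174.6999969482422], [416.0, 219.0], [406.5, 223.3000030517578]]
S blue 39 [355.9 205.3] [352 191  10  29] [[350.79998779296875, 191.3000030517578], [353.8999938964844, 190.5], [361.0, 219.0], [357.8999938964844, 219.8000030517578]]
S red 121 [243.7 234.8] [237 227  15  17] [[236.1999969482422, 227.6999969482422], [249.8000030517578, 226.0], [251.6999969482422, 241.89999389648438], [238.1999969482422, 243.60000610351562]]
T yel 54 [517.1 243.1] [514 237  10  13] [[511.3999938964844, 239.39999389648438], [518.4000244140625, 236.60000610351562], [523.2999877929688, 248.89999389648438], [516.2999877929688, 251.6999969482422]]
tray [0.469 0.356 0.005]
tray2 [0.438 0.609 0.005]
```

View pics/c1.png

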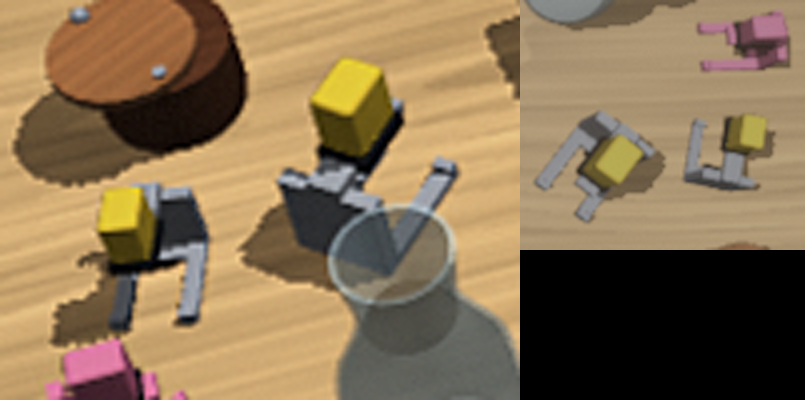

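The crop confirms that A is the small one: grip at scene (111,288), top (517,243). Its wall is toward the robot and the tips point away from it. B's grip is clearly larger. Now measuring A and the knobs.

```bash
python3 - <<'E'
from h import *
S=dict(np.load("pics/scene.npz"));T=dict(np.load("pics/top.npz"))
def crop(d,x,y,s=8,w=50,h=37):
    c=cv2.resize(d["img"][y:y+h,x:x+w,::-1],None,fx=s,fy=s,interpolation=cv2.INTER_CUBIC)
    for i in range(0,w,10): cv2.line(c,(i*s,0),(i*s,6),(0,255,0),1);cv2.putText(c,str(x+i),(i*s,16),0,.35,(0,255,0),1)
    for i in range(0,h,10): cv2.line(c,(0,i*s),(6,i*s),(0,255,0),1);cv2.putText(c,str(y+i),(8,i*s+4),0,.35,(0,255,0),1)
    return c
cv2.imwrite("pics/c2.png",np.vstack([np.hstack([crop(S,95,279),crop(T,490,231)]),np.hstack([crop(S,220,215),crop(T,372,258)])]))
for n,d in(("S",S),("T",T)):
    for c,lo,hi in(("yel",(20,110,70),(33,255,255)),("red",(0,150,60),(6,255,255))):
        for a,ce,b,m in blobs(d["img"],lo,hi): print(n,c,a,ce.round(1),b)
W=T["world_to_cam"];print((-W[:3,:3].T@W[:3,3]).round(3))
E
```

```text
S yel 72 [467.   66.8] [461  64  13   7]
S yel 327 [168.  260.1] [157 249  21  25]
S yel 165 [111.5 288.6] [104 282  15  18]
S red 106 [41.5  2.6] [28  0 31  8]
S red 20 [112.9   3. ] [111   0   4   7]
S red 76 [125.3   2.3] [116   0  23   6]
S red 20 [146.8   0.6] [142   0  12   3]
S red 121 [64.   9.9] [49  5 29 11]
S red 20 [194.6   8.6] [190   7  10   4]
S red 106 [111.6  13. ] [98  9 29 10]
S red 20 [182.8  10.3] [178   9  11   4]
S red 46 [21.3 15.1] [15 12 14  8]
S red 48 [ 6.1 17.4] [ 0 14 13  9]
S red 21 [136.8  17.2] [132  16  11   4]
S red 21 [107.1  21.2] [102  20  11   3]
S red 28 [70.5 26.8] [64 25 14  4]
S red 22 [ 4.9 36.4] [ 0 35 11  4]
S red 172 [243.1 235.5] [235 227  17  17]
T yel 215 [520.5 242.8] [512 235  17  16]
T yel 314 [466.9 254.3] [455 244  24  21]
T red 201 [384.3 275. ] [377 267  17  18]
[0.471 0.108 1.072]
```

View pics/c2.png

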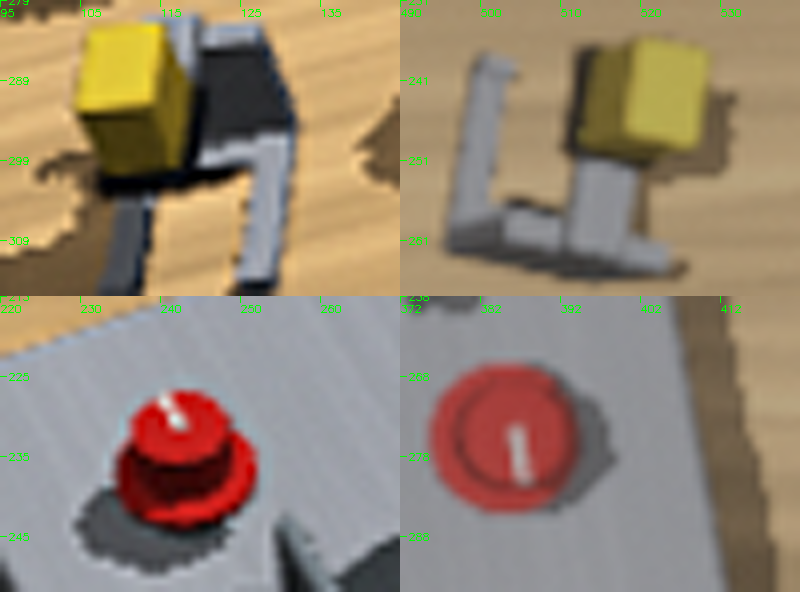

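A's top face corners are clear in top, about (519,236), (528,237), (527,249) and (518,248). Its left tine lip is at about (500–504,238) and its back corner at (495.5,262). Red knob skirt centre is (385,275.5) in top, (242.8,236) in scene.

```bash
cat > m.py <<'E'
from h import *
S=dict(np.load("pics/scene.npz"));T=dict(np.load("pics/top.npz"))
cp=lambda x,y:(490+(x-400+.5)/8-.5,231+(y+.5)/8-.5)
C=np.array([plane(T,*cp(*p),.088)[:2] for p in((635,40),(710,48),(698,150),(625,140))])
print("grip",C.round(4).tolist(),C.mean(0).round(4));print("len",np.linalg.norm(C[0]-C[3]),np.linalg.norm(C[0]-C[1]))
e=(C[0]+C[1]-C[2]-C[3]);print("yaw",np.degrees(np.arctan2(e[1],e[0])))
f=C[0]+C[3]-C[1]-C[2];print("yaw2",np.degrees(np.arctan2(-f[0],f[1])))
L=np.array([plane(T,*cp(*p),z)[:2] for p,z in(((478,52),.009),((518,62),.009),((448,250),0.))]);print("lips,back",L.round(4).tolist())
yaw=np.arctan2(e[1],e[0])
for w in(yaw,np.arctan2(-f[0],f[1])):
    R=np.array([[np.cos(w),np.sin(w)],[-np.sin(w),np.cos(w)]]);print(((L-C.mean(0))@R.T*1000).round(1).tolist())
# scene tri of grip top centre: crop corners (90,22),(165,25),(155,110),(78,108)
s=np.mean([(90,22),(165,25),(155,110),(78,108)],0);ps=(95+(s[0]+.5)/8-.5,279+(s[1]+.5)/8-.5)
print("tri grip",tri(S,ps,T,np.mean([cp(635,40),cp(710,48),cp(698,150),cp(625,140)],0)))
print("knob plane",plane(T,385,275.5,.069),"tri",tri(S,(242.8,236),T,(385,275.5)))
h=cv2.cvtColor(T["img"],cv2.COLOR_RGB2HSV)
g=cv2.inRange(h,(0,0,0),(180,60,75))[270:300,318:350];n,l,st,ce=cv2.connectedComponentsWithStats(g)
for i in range(1,n):
    if st[i,4]>60: b=st[i];print("blk",b,plane(T,318+b[0]+(b[2]-1)/2,270+b[1]+(b[3]-1)/2,.069))
g=cv2.inRange(h,(90,0,110),(140,60,255));n,l,st,ce=cv2.connectedComponentsWithStats(g);i=1+np.argmax(st[1:,4]);print(st[i])
m=l==i
def edge(rows,side): 
    return np.array([(np.where(m[r,290:430])[0][side]+290,r) for r in rows],float)
P={}
for nm,rows,side in(("right",range(225,300,3),-1),("left",range(235,315,3),0)):
    q=np.array([plane(T,u,v,.05)[:2] for u,v in edge(rows,side)],np.float32);a=cv2.fitLine(q,cv2.DIST_HUBER,0,.01,.01).ravel();a[:2]*=np.sign(a[0]);print(nm,a,np.degrees(np.arctan2(a[1],a[0])))
q=[]
for c in range(322,408,4): q.append(plane(T,c,np.where(m[200:340,c])[0][-1]+200,.05)[:2])
a=cv2.fitLine(np.array(q,np.float32),cv2.DIST_HUBER,0,.01,.01).ravel();print("front",a,np.degrees(np.arctan2(-a[0]*np.sign(a[1]),abs(a[1]))))
bl=cv2.inRange(h,(105,120,40),(130,255,255));n,l,st,ce=cv2.connectedComponentsWithStats(bl)
for i in range(1,n):
    if st[i,4]>500:
        r=cv2.minAreaRect(np.argwhere(l==i)[:,::-1].astype(np.float32));B=np.array([plane(T,*p,.015)[:2] for p in cv2.boxPoints(r)]);print("tray",plane(T,*r[0],.015).round(3),B.round(3).tolist())
E
python3 m.py
```

```text
grip [[0.6137, -0.3458], [0.6109, -0.3668], [0.5818, -0.361], [0.5851, -0.3407]] [ 0.5979 -0.3536]
len 0.029014709763552738 0.02122104794206779
yaw -10.668257922014469
yaw2 -8.363389826773112
lips,back [[0.6225, -0.3339], [0.6192, -0.3459], [0.5625, -0.3239]]
[[20.6, 23.9], [19.5, 11.5], [-40.3, 22.6]]
[[21.5, 23.1], [19.9, 10.7], [-39.3, 24.2]]
tri grip (array([ 0.5981935 , -0.35540769,  0.08485704]), np.float64(0.0006942081292936904))
knob plane [ 0.53059374 -0.04061105  0.069     ] tri (array([ 0.53064804, -0.04071439,  0.06817751]), np.float64(3.751563104352924e-05))
blk [  7   6  18  17 229] [0.51364079 0.07826655 0.069     ]
[ 298  200  117  126 8081]
right [ 0.9899809   0.14120154  0.56945926 -0.09143812] 8.11738
left [0.99079067 0.13540263 0.5493946  0.14081186] 7.7819023
front [ 0.14101572 -0.99000734  0.43700945  0.00160428] 8.106626
tray [0.469 0.358 0.015] [[0.387, 0.45], [0.585, 0.416], [0.554, 0.265], [0.357, 0.302]]
tray [0.439 0.614 0.015] [[0.344, 0.692], [0.549, 0.688], [0.535, 0.534], [0.331, 0.542]]
```

Everything agrees with the given sizes: knob z 68 mm (should be 69), knob spacing 120 mm, burner yaw 8° three ways. Puller is at (0.598,-0.354), yaw about -9.5°, fork set about -9 mm. Tray is at (0.469,0.358), 0.59 m from the base against 0.75 m for the other.

```bash
cat > go.py <<'E'
import sys,numpy as np
from rig import get_state
def go(x,y,z,a):  # world TCP target, tool y axis heading deg
    s=get_state();R=np.array(s["eef_rot"]);d=R.T@(np.array([x,y,z])-s["position"])*1000
    c=np.degrees(np.arctan2(R[1,1],R[0,1]));print("shift",d.round(1),"turn",round(c-a,1),"n",round(np.linalg.norm(d)),"F",np.round(s["force"],2),"t",round(s["clock"],2),"w",round(s["grip_width"],3))
if __name__=="__main__": go(*map(float,sys.argv[1:5]))
E
python3 go.py 0.598 -0.354 0.23 80.5; python3 go.py 0.598 -0.354 0.12 80.5
```

```text
shift [-684.3 -795.3    1.8] turn -11.1 n 1049 F [-0.23 -0.18  0.01] t 0.1 w 0.999
shift [-684.3 -795.1  111.8] turn -11.1 n 1055 F [-0.23 -0.18  0.01] t 0.1 w 0.999
```

Units first: shifts go in shares of 1000 mm and turns go in shares of 90 degrees. So -795 mm / 1000 = -0.795, -684 mm / 1000 = -0.684, -11 degrees / 90 = -0.1222.

Call:
apply_moves(
  hand=[1,1,1,1,1,1,1,1,1,1,1,1,1,1,1,1,1,1,1,1],
  xyz=[
    [-0.034,-0.04,0],
    [-0.068,-0.08,0],
    [-0.103,-0.119,0],
    [-0.137,-0.159,0],
    [-0.171,-0.199,0],
    [-0.205,-0.239,0],
    [-0.24,-0.278,0],
    [-0.274,-0.318,0],
    [-0.308,-0.358,0],
    [-0.342,-0.398,0],
    [-0.376,-0.437,0],
    [-0.411,-0.477,0],
    [-0.445,-0.517,0],
    [-0.479,-0.557,0],
    [-0.513,-0.596,0],
    [-0.547,-0.636,0],
    [-0.582,-0.676,0],
    [-0.616,-0.716,0],
    [-0.65,-0.756,0],
    [-0.684,-0.795,0],
  ],
  turn=[-0.0111,-0.0222,-0.0333,-0.0444,-0.0556,-0.0667,-0.0778,-0.0889,-0.1,-0.1111,-0.1222,-0.1222,-0.1222,-0.1222,-0.1222,-0.1222,-0.1222,-0.1222,-0.1222,-0.1222],
)

```text
clock: 2.1
position: [0.5814, -0.3089, 0.2307]
eef_rot: [[-0.986, 0.167, -0.001], [0.167, 0.986, 0.001], [0.001, 0.001, -1.0]]
force: [0.4, -0.3, 0.2]
grip_width: 1.003
grip_force: 0.0
```

```bash
python3 go.py 0.598 -0.354 0.12 80.5
```

```text
shift [-24.  -41.8 110.6] turn -0.1 n 121 F [ 0.39 -0.27  0.2 ] t 2.1 w 1.003
```

Call:
apply_moves(
  hand=[1,1,1],
  xyz=[
    [0,0,0],
    [0,0,0],
    [0,0,0],
  ],
  turn=[0,0,0],
)

```text
clock: 2.4
position: [0.581, -0.3058, 0.2307]
eef_rot: [[-0.986, 0.166, -0.001], [0.166, 0.986, 0.002], [0.001, 0.001, -1.0]]
force: [-0.4, 1.1, 1.0]
grip_width: 0.999
grip_force: 0.0
```

```bash
python3 go.py 0.598 -0.354 0.12 80.5
```

```text
shift [-24.9 -44.9 110.6] turn -0.0 n 122 F [-0.39  1.13  1.02] t 2.4 w 0.999
```

Settled. Go above the grip and take a look there.

In the tool's units: 110 mm / 1000 = 0.11, 100 mm / 1000 = 0.1.

Call:
apply_moves(
  hand=[1,1,1,1,1,1],
  xyz=[
    [-0.01,-0.022,0.04],
    [-0.025,-0.045,0.075],
    [-0.025,-0.045,0.1],
    [-0.025,-0.045,0.11],
    [-0.025,-0.045,0.11],
    [-0.025,-0.045,0.11],
  ],
  turn=[0,0,0,0,0,0],
)

```text
clock: 3.0
position: [0.5993, -0.3548, 0.1228]
eef_rot: [[-0.986, 0.165, 0.002], [0.165, 0.986, -0.0], [-0.002, 0.0, -1.0]]
force: [-0.6, 0.3, 0.8]
grip_width: 1.002
grip_force: 0.0
```

```bash
python3 go.py 0.598 -0.354 0.056 80.5; python3 - <<'E'
from h import *
from rig import snapshot
def crop(n,x,y,s=8,w=50,h=50):
    d=snapshot(n);return cv2.resize(d["img"][y:y+h,x:x+w,::-1],None,fx=s,fy=s,interpolation=cv2.INTER_CUBIC)
cv2.imwrite("pics/c3.png",np.hstack([crop("scene",90,262),crop("top",490,222)]))
E
```

```text
shift [ 1.6  0.6 66.8] turn -0.0 n 67 F [-0.58  0.25  0.83] t 3.0 w 1.002
```

View pics/c3.png

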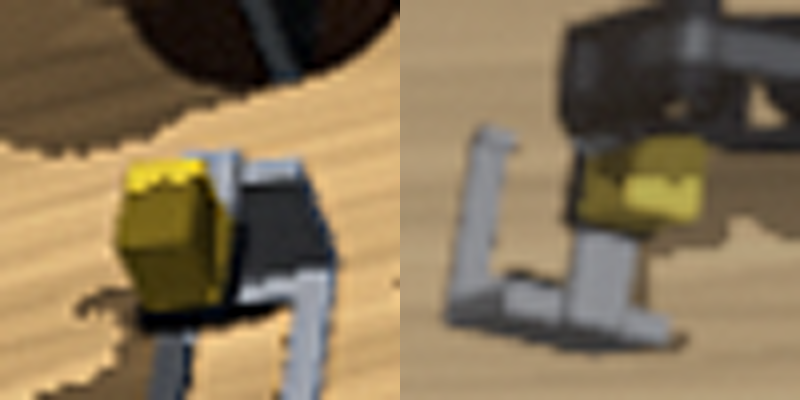

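The puller is unmoved: grip in top at about (522,241), the gripper above and behind it, and only its shadow on the block. Descend.

In the tool's units: 66 mm / 1000 = 0.066, 58 mm / 1000 = 0.058.

Call:
apply_moves(
  hand=[1,1,1,1,1,1],
  xyz=[
    [0.001,0.001,0.025],
    [0.001,0.001,0.045],
    [0.001,0.001,0.058],
    [0.001,0.001,0.066],
    [0.001,0.001,0.066],
    [0.001,0.001,0.066],
  ],
  turn=[0,0,0,0,0,0],
)

```text
clock: 3.7
position: [0.598, -0.3551, 0.0562]
eef_rot: [[-0.986, 0.167, 0.001], [0.167, 0.986, -0.001], [-0.001, -0.0, -1.0]]
force: [-0.1, -0.1, -0.3]
grip_width: 0.997
grip_force: 0.0
```

Call:
apply_moves(
  hand=[0.6,0.5,0.4,0.35,0.3,0.25,0.2,0.15,0.1,0,0,0,0],
  xyz=[
    [0,0,0],
    [0,0,0],
    [0,0,0],
    [0,0,0],
    [0,0,0],
    [0,0,0],
    [0,0,0],
    [0,0,0],
    [0,0,0],
    [0,0,0],
    [0,0,0],
    [0,0,0],
    [0,0,0],
  ],
  turn=[0,0,0,0,0,0,0,0,0,0,0,0,0],
)

```text
clock: 5.0
position: [0.5979, -0.355, 0.0563]
eef_rot: [[-0.986, 0.167, 0.001], [0.167, 0.986, -0.0], [-0.001, -0.0, -1.0]]
force: [-1.1, 1.4, 5.5]
grip_width: 0.248
grip_force: 61.4
```

```bash
python3 go.py 0.598 -0.354 0.156 98
```

```text
shift [ -0.1   1.  -99.7] turn -17.6 n 100 F [-1.06  1.43  5.49] t 5.0 w 0.248
```

Gripped at about 21 mm wide, as expected. Lift and check.

In the tool's units: -110 mm / 1000 = -0.11, -90 mm / 1000 = -0.09.

Call:
apply_moves(
  hand=[0,0,0,0,0,0,0,0],
  xyz=[
    [0,0,-0.01],
    [0,0,-0.03],
    [0,0,-0.06],
    [0,0,-0.09],
    [0,0,-0.11],
    [0,0,-0.11],
    [0,0,-0.11],
    [0,0,-0.11],
  ],
  turn=[0,0,0,0,0,0,0,0],
)

```text
clock: 5.8
position: [0.5964, -0.3538, 0.1632]
eef_rot: [[-0.986, 0.167, -0.003], [0.167, 0.986, 0.002], [0.003, 0.001, -1.0]]
force: [0.5, 0.1, -2.6]
grip_width: 0.248
grip_force: 61.4
```

```bash
python3 go.py 0.4514 -0.0518 0.1663 98;  python3 go.py 0.52 -0.20 0.1663 89
```

```text
shift [193.4 273.6  -2.1] turn -17.6 n 335 F [ 0.54  0.14 -2.61] t 5.8 w 0.248
shift [101.  138.9  -2.6] turn -8.6 n 172 F [ 0.54  0.14 -2.61] t 5.8 w 0.248
```

In the tool's units: 274 mm / 1000 = 0.274, 193 mm / 1000 = 0.193, -17.6 degrees / 90 = -0.1956.

Call:
apply_moves(
  hand=[0,0,0,0,0,0,0,0,0,0,0,0,0,0],
  xyz=[
    [0.01,0.014,0],
    [0.029,0.041,0],
    [0.048,0.068,0],
    [0.068,0.096,0],
    [0.087,0.123,0],
    [0.106,0.15,0],
    [0.126,0.178,0],
    [0.145,0.205,0],
    [0.164,0.232,0],
    [0.181,0.256,0],
    [0.19,0.269,0],
    [0.193,0.274,0],
    [0.193,0.274,0],
    [0.193,0.274,0],
  ],
  turn=[-0.0111,-0.0333,-0.0556,-0.0778,-0.1,-0.1222,-0.1444,-0.1667,-0.1889,-0.1956,-0.1956,-0.1956,-0.1956,-0.1956],
)

```text
clock: 7.2
position: [0.4531, -0.0533, 0.165]
eef_rot: [[-0.99, -0.138, -0.0], [-0.138, 0.99, -0.001], [0.0, -0.001, -1.0]]
force: [-0.2, -0.7, -3.0]
grip_width: 0.249
grip_force: 61.7
```

```bash
python3 go.py 0.4514 -0.0518 0.1308 98; python3 - <<'E'
from h import *
from rig import snapshot
def crop(n,p,s=5,w=80,h=80):
    d=snapshot(n);u,v=proj(d,p);x,y=int(u)-w//2,int(v)-h//2;print(n,x,y,u,v)
    return cv2.resize(d["img"][y:y+h,x:x+w,::-1],None,fx=s,fy=s,interpolation=cv2.INTER_CUBIC)
p=(.49,-.046,.1)
cv2.imwrite("pics/c4.png",np.hstack([crop("scene",p),crop("top",p)]))
E
```

```text
shift [ 1.5  1.7 34.2] turn -0.1 n 34 F [-0.24 -0.7  -3.03] t 7.2 w 0.249
scene 195 175 235.27897890124444 215.95017389206163
top 350 252 390.21153753036657 292.8721422214991
```

View pics/c4.png

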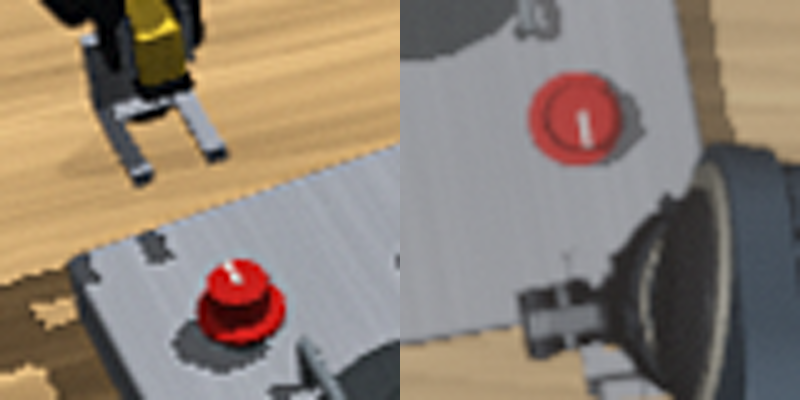

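Fork held level with its tips pointing at the knob (scene: tips about (223,211) and (238,206), knob (243,236)). The slot leaves only ±2 mm sideways, so I'll descend close in front of the knob and measure fork against knob there.

```bash
python3 go.py 0.4732 -0.0488 0.112 98
```

```text
shift [-20.4   1.9  53.2] turn -0.1 n 57 F [ 0.59 -0.17 -1.65] t 7.3 w 0.246
```

In the tool's units: 53 mm / 1000 = 0.053, 51 mm / 1000 = 0.051.

Call:
apply_moves(
  hand=[0,0,0,0,0,0,0,0,0,0],
  xyz=[
    [-0.006,0.002,0.008],
    [-0.014,0.002,0.02],
    [-0.02,0.002,0.032],
    [-0.02,0.002,0.042],
    [-0.02,0.002,0.048],
    [-0.02,0.002,0.051],
    [-0.02,0.002,0.053],
    [-0.02,0.002,0.053],
    [-0.02,0.002,0.053],
    [-0.02,0.002,0.053],
  ],
  turn=[0,0,0,0,0,0,0,0,0,0],
)

```text
clock: 8.3
position: [0.4726, -0.0476, 0.1127]
eef_rot: [[-0.99, -0.139, 0.001], [-0.139, 0.99, 0.0], [-0.001, 0.0, -1.0]]
force: [0.2, -0.2, -2.3]
grip_width: 0.249
grip_force: 61.7
```

```bash
python3 go.py 0.4732 -0.0488 0.112 98; python3 - <<'E'
from h import *
from rig import snapshot
d=snapshot("scene");np.savez("pics/s5.npz",**d)
x,y,w,h,s=208,192,60,56,10
c=cv2.resize(d["img"][y:y+h,x:x+w,::-1],None,fx=s,fy=s,interpolation=cv2.INTER_CUBIC)
for i in range(0,w,10): cv2.putText(c,str(x+i),(i*s,10),0,.35,(0,255,0),1)
for i in range(0,h,10): cv2.putText(c,str(y+i),(0,i*s+4),0,.35,(0,255,0),1)
cv2.imwrite("pics/c5.png",c)
E
```

```text
shift [-0.4 -1.3  0.7] turn -0.0 n 2 F [ 0.2  -0.24 -2.33] t 8.3 w 0.249
```

View pics/c5.png

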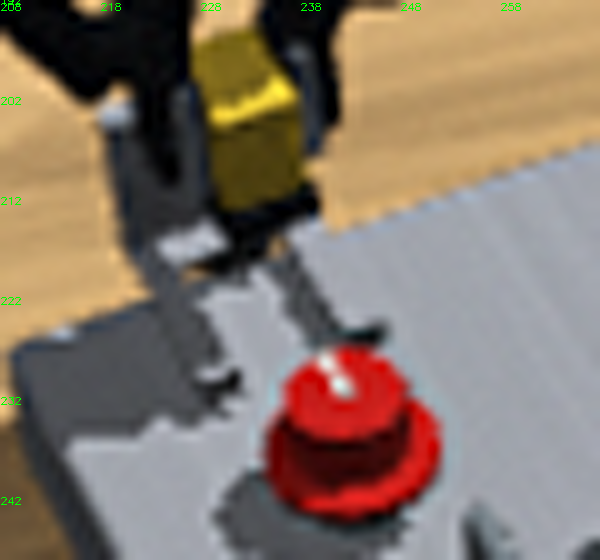

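The dark lip front faces are at about (230.5,230.3) left and (244.7,225.2) right; the knob skirt centre is at about (243,236).

```bash
python3 - <<'E'
from h import *
d=dict(np.load("pics/s5.npz"));f=lambda x,y:(208+(x+.5)/10-.5,192+(y+.5)/10-.5)
w=np.radians(8.05);B=np.array([[np.cos(w),np.sin(w)],[-np.sin(w),np.cos(w)]])
k=plane(d,*f(353,440),.069)[:2]
# skirt ellipse from red mask
a,c,b,m=max(blobs(d["img"][215:250,225:260].copy(),(0,150,60),(6,255,255)),key=lambda q:q[0])
print("red bbox",b+np.array([225,215,0,0]),"knob(scene)",k)
for K in(k,np.array([.5306,-.0407])):
    for n,p in(("L",(225,383)),("R",(367,332)),("mid",(296,357.5))): print(n,((B@(plane(d,*f(*p),.061)[:2]-K))*1000).round(1))
    print("tcp",((B@(np.array([.4726,-.0476])-K))*1000).round(1))
E
```

```text
red bbox [235 227  17  17] knob(scene) [ 0.5300171  -0.04033232]
L [-39.2 -18.5]
R [-39.4  19.3]
mid [-39.3   0.4]
tcp [-57.9   0.8]
L [-39.7 -18. ]
R [-39.9  19.8]
mid [-39.8   0.8]
tcp [-58.4   1.3]
```

Lip offsets come out at ±19 mm, as they should. Fork is about 0.6 mm to +y and the tips are 39.5 mm short of the knob axis, so home is about 69 mm ahead. Lower, trim, and advance partway.

In the tool's units: -36 mm / 1000 = -0.036, 3.5 mm / 1000 = 0.0035.

Call:
apply_moves(
  hand=[0,0,0,0,0,0,0,0,0,0,0,0,0,0,0],
  xyz=[
    [0,-0.0007,0.002],
    [0,-0.0007,0.0035],
    [0,-0.0007,0.0035],
    [-0.003,-0.0007,0.0035],
    [-0.007,-0.0007,0.0035],
    [-0.011,-0.0007,0.0035],
    [-0.015,-0.0007,0.0035],
    [-0.019,-0.0007,0.0035],
    [-0.023,-0.0007,0.0035],
    [-0.027,-0.0007,0.0035],
    [-0.031,-0.0007,0.0035],
    [-0.034,-0.0007,0.0035],
    [-0.036,-0.0007,0.0035],
    [-0.036,-0.0007,0.0035],
    [-0.036,-0.0007,0.0035],
  ],
  turn=[0,0,0,0,0,0,0,0,0,0,0,0,0,0,0],
)

```text
clock: 9.85
position: [0.508, -0.0433, 0.1087]
eef_rot: [[-0.99, -0.139, -0.0], [-0.139, 0.99, 0.0], [0.0, 0.0, -1.0]]
force: [-0.0, -0.0, -2.7]
grip_width: 0.245
grip_force: 61.7
```

```bash
cat > rel.py <<'E'
from h import *
from rig import get_state
s=get_state();w=np.radians(8.05);B=np.array([[np.cos(w),np.sin(w)],[-np.sin(w),np.cos(w)]])
print("tcp rel knob mm",((B@(np.array(s["position"][:2])-[.5303,-.0405]))*1000).round(1),"underside",round(s["position"][2]*1000-56.3,1),"F burner",(B@np.array(s["force"][:2])).round(2),round(s["force"][2],2),"t",s["clock"],"M",np.round(s["ft_torque"],2))
E
python3 rel.py
```

```text
tcp rel knob mm [-22.4   0.4] underside 52.4 F burner [-0.03 -0.04] -2.72 t 9.85 M [0.05 0.   0.02]
```

No contact. Continue to about 5 mm short of home.

In the tool's units: -27 mm / 1000 = -0.027, -26 mm / 1000 = -0.026.

Call:
apply_moves(
  hand=[0,0,0,0,0,0,0,0,0,0,0,0],
  xyz=[
    [-0.003,0,0],
    [-0.006,0,0],
    [-0.009,0,0],
    [-0.012,0,0],
    [-0.015,0,0],
    [-0.018,0,0],
    [-0.021,0,0],
    [-0.024,0,0],
    [-0.026,0,0],
    [-0.027,0,0],
    [-0.027,0,0],
    [-0.027,0,0],
  ],
  turn=[0,0,0,0,0,0,0,0,0,0,0,0],
)

```text
clock: 11.05
position: [0.5348, -0.0395, 0.1087]
eef_rot: [[-0.99, -0.139, -0.0], [-0.139, 0.99, 0.0], [0.0, 0.0, -1.0]]
force: [0.1, 1.3, -2.6]
grip_width: 0.249
grip_force: 61.7
```

```bash
python3 rel.py
```

```text
tcp rel knob mm [4.5 0.3] underside 52.4 F burner [0.31 1.27] -2.56 t 11.05 M [-0.01 -0.11  0.01]
```

In the tool's units: -3 mm / 1000 = -0.003, -2 mm / 1000 = -0.002.

Call:
apply_moves(
  hand=[0,0,0,0,0],
  xyz=[
    [-0.001,0,0],
    [-0.002,0,0],
    [-0.003,0,0],
    [-0.003,0,0],
    [-0.003,0,0],
  ],
  turn=[0,0,0,0,0],
)

```text
clock: 11.55
position: [0.5379, -0.0391, 0.1088]
eef_rot: [[-0.99, -0.139, -0.0], [-0.139, 0.99, 0.0], [0.0, 0.0, -1.0]]
force: [-0.5, -0.5, -2.5]
grip_width: 0.247
grip_force: 61.7
```

```bash
python3 rel.py
```

```text
tcp rel knob mm [7.7 0.3] underside 52.5 F burner [-0.57 -0.44] -2.49 t 11.55 M [ 0.   -0.05  0.07]
```

In the tool's units: -1 mm / 1000 = -0.001, -0.5 mm / 1000 = -0.0005.

Call:
apply_moves(
  hand=[0,0,0,0],
  xyz=[
    [-0.0005,0,0],
    [-0.001,0,0],
    [-0.001,0,0],
    [-0.001,0,0],
  ],
  turn=[0,0,0,0],
)

```text
clock: 11.95
position: [0.5389, -0.039, 0.1088]
eef_rot: [[-0.99, -0.139, -0.0], [-0.139, 0.99, 0.0], [0.0, 0.0, -1.0]]
force: [-0.5, 0.3, -2.1]
grip_width: 0.247
grip_force: 61.7
```

```bash
python3 rel.py
```

```text
tcp rel knob mm [8.7 0.3] underside 52.5 F burner [-0.45  0.4 ] -2.06 t 11.95 M [ 0.05 -0.02 -0.02]
```

In the tool's units: -0.8 mm / 1000 = -0.0008, -0.5 mm / 1000 = -0.0005.

Call:
apply_moves(
  hand=[0,0,0,0],
  xyz=[
    [-0.0005,0,0],
    [-0.0008,0,0],
    [-0.0008,0,0],
    [-0.0008,0,0],
  ],
  turn=[0,0,0,0],
)

```text
clock: 12.35
position: [0.5397, -0.0389, 0.1088]
eef_rot: [[-0.99, -0.139, -0.0], [-0.139, 0.99, 0.0], [0.0, 0.0, -1.0]]
force: [-0.4, -0.2, -2.7]
grip_width: 0.248
grip_force: 61.7
```

```bash
python3 rel.py
```

```text
tcp rel knob mm [9.5 0.3] underside 52.5 F burner [-0.44 -0.12] -2.67 t 12.35 M [-0.01 -0.04  0.03]
```

In the tool's units: -0.6 mm / 1000 = -0.0006, -0.3 mm / 1000 = -0.0003.

Call:
apply_moves(
  hand=[0,0,0,0],
  xyz=[
    [-0.0003,0,0],
    [-0.0006,0,0],
    [-0.0006,0,0],
    [-0.0006,0,0],
  ],
  turn=[0,0,0,0],
)

```text
clock: 12.75
position: [0.5403, -0.0388, 0.1088]
eef_rot: [[-0.99, -0.139, -0.0], [-0.139, 0.99, 0.0], [-0.0, 0.0, -1.0]]
force: [-0.0, 1.0, -1.6]
grip_width: 0.252
grip_force: 61.7
```

```bash
python3 rel.py
```

```text
tcp rel knob mm [10.1  0.3] underside 52.5 F burner [0.12 1.03] -1.58 t 12.75 M [-0.03 -0.04 -0.  ]
```

In the tool's units: -0.6 mm / 1000 = -0.0006, -0.3 mm / 1000 = -0.0003.

Call:
apply_moves(
  hand=[0,0,0,0],
  xyz=[
    [-0.0003,0,0],
    [-0.0006,0,0],
    [-0.0006,0,0],
    [-0.0006,0,0],
  ],
  turn=[0,0,0,0],
)

```text
clock: 13.15
position: [0.5406, -0.0387, 0.1087]
eef_rot: [[-0.99, -0.139, -0.0], [-0.139, 0.99, 0.0], [0.0, 0.0, -1.0]]
force: [-0.2, 0.1, -1.8]
grip_width: 0.246
grip_force: 61.7
```

```bash
python3 rel.py
```

```text
tcp rel knob mm [10.5  0.3] underside 52.4 F burner [-0.16  0.1 ] -1.8 t 13.15 M [-0.03  0.11 -0.  ]
```

In the tool's units: -0.5 mm / 1000 = -0.0005, -0.3 mm / 1000 = -0.0003.

Call:
apply_moves(
  hand=[0,0,0,0],
  xyz=[
    [-0.0003,0,0],
    [-0.0005,0,0],
    [-0.0005,0,0],
    [-0.0005,0,0],
  ],
  turn=[0,0,0,0],
)

```text
clock: 13.55
position: [0.541, -0.0387, 0.1087]
eef_rot: [[-0.99, -0.139, -0.001], [-0.139, 0.99, 0.0], [0.001, 0.0, -1.0]]
force: [-1.9, -0.3, -1.2]
grip_width: 0.243
grip_force: 61.8
```

```bash
python3 rel.py
```

```text
tcp rel knob mm [10.9  0.3] underside 52.4 F burner [-1.9  -0.02] -1.16 t 13.55 M [-0.06  0.41 -0.1 ]
```

Contact: -1.9 N along x, and the moment is up too. Half a millimetre more.

In the tool's units: -0.6 mm / 1000 = -0.0006, -0.3 mm / 1000 = -0.0003.

Call:
apply_moves(
  hand=[0,0,0,0],
  xyz=[
    [-0.0003,0,0],
    [-0.0006,0,0],
    [-0.0006,0,0],
    [-0.0006,0,0],
  ],
  turn=[0,0,0,0],
)

```text
clock: 13.95
position: [0.5415, -0.0386, 0.1086]
eef_rot: [[-0.99, -0.139, -0.001], [-0.139, 0.99, 0.0], [0.001, 0.0, -1.0]]
force: [-3.2, -0.3, -1.7]
grip_width: 0.25
grip_force: 61.8
```

```bash
python3 rel.py
```

```text
tcp rel knob mm [11.3  0.3] underside 52.3 F burner [-3.23  0.12] -1.65 t 13.95 M [-0.14  0.73  0.01]
```

In the tool's units: -0.3 mm / 1000 = -0.0003.

Call:
apply_moves(
  hand=[0,0,0,0],
  xyz=[
    [-0.0003,0,0],
    [-0.0003,0,0],
    [-0.0003,0,0],
    [-0.0003,0,0],
  ],
  turn=[0,0,0,0],
)

```text
clock: 14.35
position: [0.5418, -0.0385, 0.1086]
eef_rot: [[-0.99, -0.139, -0.001], [-0.139, 0.99, 0.0], [0.001, 0.0, -1.0]]
force: [-3.2, -0.4, -2.1]
grip_width: 0.249
grip_force: 61.8
```

```bash
python3 rel.py
```

```text
tcp rel knob mm [11.7  0.4] underside 52.3 F burner [-3.22  0.04] -2.07 t 14.35 M [-0.13  1.    0.01]
```

In the tool's units: -7 mm / 1000 = -0.007, -6.5 mm / 1000 = -0.0065.

Call:
apply_moves(
  hand=[0,0,0,0,0,0,0,0],
  xyz=[
    [0,0,-0.001],
    [0,0,-0.002],
    [0,0,-0.003],
    [0,0,-0.004],
    [0,0,-0.005],
    [0,0,-0.006],
    [0,0,-0.0065],
    [0,0,-0.007],
  ],
  turn=[0,0,0,0,0,0,0,0],
)

```text
clock: 15.15
position: [0.542, -0.0384, 0.1157]
eef_rot: [[-0.99, -0.139, -0.001], [-0.139, 0.99, 0.0], [0.001, 0.0, -1.0]]
force: [-5.1, -0.2, -4.0]
grip_width: 0.251
grip_force: 61.5
```

```bash
python3 rel.py
```

```text
tcp rel knob mm [11.8  0.4] underside 59.4 F burner [-5.05  0.52] -4.02 t 15.15 M [-0.1   1.16 -0.  ]
```

At about 5 N, with the fork meeting the skirt. Pull up slowly.

In the tool's units: -6 mm / 1000 = -0.006, -5.5 mm / 1000 = -0.0055.

Call:
apply_moves(
  hand=[0,0,0,0,0,0,0,0,0,0,0,0],
  xyz=[
    [0.0002,0,-0.0005],
    [0.0002,0,-0.001],
    [0.0002,0,-0.0015],
    [0.0002,0,-0.002],
    [0.0002,0,-0.0025],
    [0.0002,0,-0.003],
    [0.0002,0,-0.0035],
    [0.0002,0,-0.004],
    [0.0002,0,-0.0045],
    [0.0002,0,-0.005],
    [0.0002,0,-0.0055],
    [0.0002,0,-0.006],
  ],
  turn=[0,0,0,0,0,0,0,0,0,0,0,0],
)

```text
clock: 16.35
position: [0.5431, -0.0385, 0.1224]
eef_rot: [[-0.99, -0.139, 0.002], [-0.139, 0.99, 0.0], [-0.002, -0.0, -1.0]]
force: [0.4, 0.0, -4.0]
grip_width: 0.25
grip_force: 62.3
```

```bash
python3 rel.py
```

```text
tcp rel knob mm [13.   0.2] underside 66.1 F burner [ 0.44 -0.03] -4.04 t 16.35 M [ 0.04 -0.31 -0.04]
```

Popped: x load is released and the skirt is about 7 mm up. Continue up, trimming 1 mm back to stay centred.

In the tool's units: -33 mm / 1000 = -0.033, -31 mm / 1000 = -0.031.

Call:
apply_moves(
  hand=[0,0,0,0,0,0,0,0,0,0,0,0,0,0,0,0,0,0],
  xyz=[
    [0.0005,0,-0.0005],
    [0.001,0,-0.0015],
    [0.001,0,-0.003],
    [0.001,0,-0.0045],
    [0.001,0,-0.006],
    [0.001,0,-0.0075],
    [0.001,0,-0.009],
    [0.001,0,-0.0105],
    [0.001,0,-0.012],
    [0.001,0,-0.014],
    [0.001,0,-0.016],
    [0.001,0,-0.019],
    [0.001,0,-0.023],
    [0.001,0,-0.027],
    [0.001,0,-0.031],
    [0.001,0,-0.033],
    [0.001,0,-0.033],
    [0.001,0,-0.033],
  ],
  turn=[0,0,0,0,0,0,0,0,0,0,0,0,0,0,0,0,0,0],
)

```text
clock: 18.15
position: [0.5409, -0.0386, 0.1547]
eef_rot: [[-0.99, -0.139, -0.0], [-0.139, 0.99, 0.0], [0.0, 0.0, -1.0]]
force: [0.2, 0.0, -2.5]
grip_width: 0.247
grip_force: 62.4
```

```bash
python3 rel.py; python3 - <<'E'
from h import *
from rig import snapshot
def crop(n,p,s=6,w=65,h=65):
    d=snapshot(n);u,v=proj(d,p);x,y=int(u)-w//2,int(v)-h//2;print(n,x,y)
    return cv2.resize(d["img"][y:y+h,x:x+w,::-1],None,fx=s,fy=s,interpolation=cv2.INTER_CUBIC)
p=(.535,-.04,.11)
cv2.imwrite("pics/c6.png",np.hstack([crop("scene",p),crop("top",p)]))
E
```

```text
tcp rel knob mm [10.8  0.4] underside 98.4 F burner [0.16 0.01] -2.49 t 18.15 M [-0.03 -0.08 -0.02]
scene 209 193
top 355 240
```

View pics/c6.png

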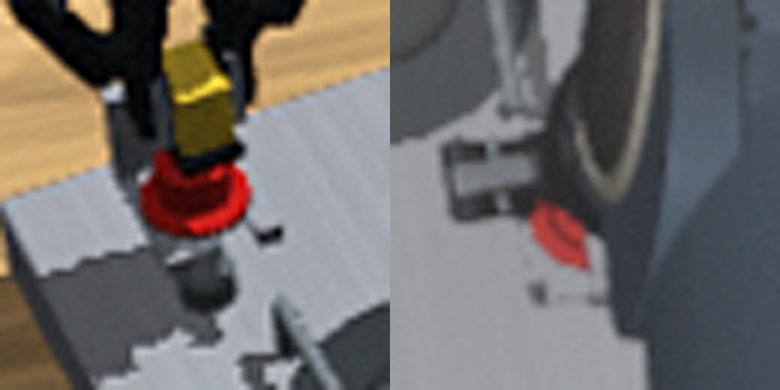

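The knob rides level on the fork and the bare post shows at scene (243,239). Raise over the black knob and carry it to the tray.

Call:
apply_moves(
  hand=[0,0,0,0,0,0,0,0,0,0],
  xyz=[
    [0,0,-0.002],
    [0,0,-0.006],
    [0,0,-0.012],
    [0,0,-0.02],
    [0,0,-0.028],
    [0,0,-0.036],
    [0,0,-0.042],
    [0,0,-0.046],
    [0,0,-0.048],
    [0,0,-0.048],
  ],
  turn=[0,0,0,0,0,0,0,0,0,0],
)

```text
clock: 19.25
position: [0.5411, -0.0386, 0.203]
eef_rot: [[-0.99, -0.139, 0.0], [-0.139, 0.99, 0.0], [-0.0, 0.0, -1.0]]
force: [0.0, 1.1, -2.5]
grip_width: 0.25
grip_force: 62.4
```

```bash
python3 go.py 0.477 0.357 0.20 98
```

```text
shift [  8.5 400.7   3. ] turn -0.0 n 401 F [ 0.02  1.05 -2.46] t 19.25 w 0.25
```

In the tool's units: 394 mm / 1000 = 0.394, 385 mm / 1000 = 0.385.

Call:
apply_moves(
  hand=[0,0,0,0,0,0,0,0,0,0,0,0,0,0,0,0,0,0,0,0],
  xyz=[
    [0,0.003,0],
    [0,0.009,0],
    [0,0.019,0],
    [0.001,0.033,0],
    [0.001,0.051,0],
    [0.002,0.073,0],
    [0.002,0.098,0],
    [0.003,0.124,0],
    [0.003,0.15,0],
    [0.004,0.176,0],
    [0.004,0.202,0],
    [0.005,0.228,0],
    [0.005,0.254,0],
    [0.006,0.28,0],
    [0.006,0.306,0],
    [0.007,0.331,0],
    [0.007,0.353,0],
    [0.008,0.371,0],
    [0.008,0.385,0],
    [0.008,0.394,0],
  ],
  turn=[0,0,0,0,0,0,0,0,0,0,0,0,0,0,0,0,0,0,0,0],
)

```text
clock: 21.25
position: [0.4777, 0.3519, 0.2027]
eef_rot: [[-0.99, -0.14, -0.0], [-0.14, 0.99, 0.0], [0.0, 0.0, -1.0]]
force: [0.1, 0.5, -3.1]
grip_width: 0.245
grip_force: 62.4
```

In the tool's units: 6 mm / 1000 = 0.006, 4 mm / 1000 = 0.004.

Call:
apply_moves(
  hand=[0,0,0,0,0],
  xyz=[
    [0,0.004,0],
    [0,0.006,0],
    [0,0.006,0],
    [0,0.006,0],
    [0,0.006,0],
  ],
  turn=[0,0,0,0,0],
)

```text
clock: 21.75
position: [0.4779, 0.3556, 0.2029]
eef_rot: [[-0.99, -0.138, 0.0], [-0.138, 0.99, -0.0], [-0.0, -0.0, -1.0]]
force: [0.7, -0.8, -1.9]
grip_width: 0.25
grip_force: 62.5
```

```bash
python3 go.py 0.477 0.357 0.0643 98; python3 - <<'E'
from h import *
from rig import snapshot
def crop(n,p,s=4,w=100,h=100):
    d=snapshot(n);u,v=proj(d,p);x,y=int(u)-w//2,int(v)-h//2;print(n,x,y)
    return cv2.resize(d["img"][y:y+h,x:x+w,::-1],None,fx=s,fy=s,interpolation=cv2.INTER_CUBIC)
p=(.47,.357,.08)
cv2.imwrite("pics/c7.png",np.hstack([crop("scene",p),crop("top",p)]))
E
```

```text
shift [  0.7   1.5 138.6] turn -0.1 n 139 F [ 0.66 -0.75 -1.9 ] t 21.75 w 0.25
scene 333 130
top 161 255
```

View pics/c7.png

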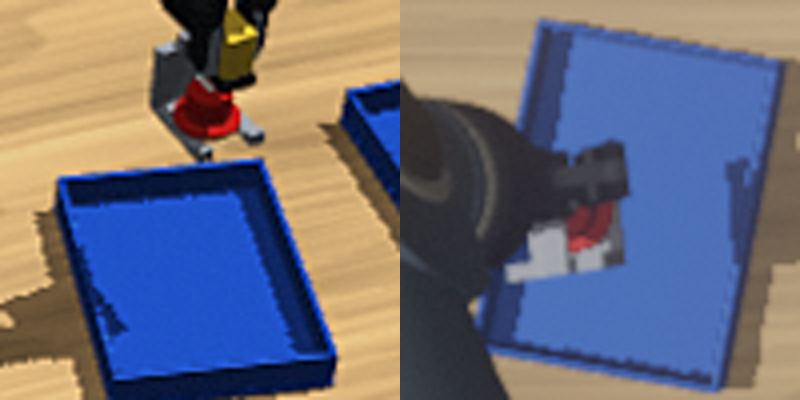

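Knob still seated between wall and lips, fork over the tray's middle. Descend, slowing near the floor.

In the tool's units: 137 mm / 1000 = 0.137, 136 mm / 1000 = 0.136.

Call:
apply_moves(
  hand=[0,0,0,0,0,0,0,0,0,0,0,0,0,0,0,0],
  xyz=[
    [0,0.001,0.003],
    [0,0.001,0.009],
    [0,0.001,0.018],
    [0,0.001,0.03],
    [0,0.001,0.043],
    [0,0.001,0.056],
    [0,0.001,0.069],
    [0,0.001,0.082],
    [0,0.001,0.095],
    [0,0.001,0.107],
    [0,0.001,0.118],
    [0,0.001,0.127],
    [0,0.001,0.133],
    [0,0.001,0.136],
    [0,0.001,0.137],
    [0,0.001,0.137],
  ],
  turn=[0,0,0,0,0,0,0,0,0,0,0,0,0,0,0,0],
)

```text
clock: 23.45
position: [0.4776, 0.3575, 0.0661]
eef_rot: [[-0.99, -0.139, 0.0], [-0.139, 0.99, 0.0], [-0.0, 0.0, -1.0]]
force: [0.5, -0.4, -3.1]
grip_width: 0.249
grip_force: 62.5
```

In the tool's units: 4 mm / 1000 = 0.004, 3.5 mm / 1000 = 0.0035.

Call:
apply_moves(
  hand=[0,0,0,0,0,0,0,0],
  xyz=[
    [0,0,0.001],
    [0,0,0.002],
    [0,0,0.003],
    [0,0,0.0035],
    [0,0,0.004],
    [0,0,0.004],
    [0,0,0.004],
    [0,0,0.004],
  ],
  turn=[0,0,0,0,0,0,0,0],
)

```text
clock: 24.25
position: [0.4774, 0.3573, 0.0618]
eef_rot: [[-0.99, -0.139, -0.0], [-0.139, 0.99, 0.0], [0.0, 0.0, -1.0]]
force: [-0.2, -1.1, -3.7]
grip_width: 0.251
grip_force: 62.5
```

Still carrying the weight. Lower in small steps until it unloads.

In the tool's units: 1 mm / 1000 = 0.001, 0.5 mm / 1000 = 0.0005.

Call:
apply_moves(
  hand=[0,0,0,0,0],
  xyz=[
    [0,0,0.0005],
    [0,0,0.001],
    [0,0,0.001],
    [0,0,0.001],
    [0,0,0.001],
  ],
  turn=[0,0,0,0,0],
)

```text
clock: 24.75
position: [0.4775, 0.3575, 0.0612]
eef_rot: [[-0.99, -0.139, 0.0], [-0.139, 0.99, 0.0], [-0.0, 0.0, -1.0]]
force: [-2.4, -1.4, 2.7]
grip_width: 0.249
grip_force: 63.5
```

On the floor. Release gradually, then rise.

In the tool's units: -0.3 mm / 1000 = -0.0003.

Call:
apply_moves(
  hand=[0.27,0.29,0.32,0.35,0.4,0.5,0.6,0.75,0.9,1,1,1],
  xyz=[
    [0,0,-0.0003],
    [0,0,-0.0003],
    [0,0,-0.0003],
    [0,0,-0.0003],
    [0,0,-0.0003],
    [0,0,-0.0003],
    [0,0,-0.0003],
    [0,0,-0.0003],
    [0,0,-0.0003],
    [0,0,-0.0003],
    [0,0,-0.0003],
    [0,0,-0.0003],
  ],
  turn=[0,0,0,0,0,0,0,0,0,0,0,0],
)

```text
clock: 25.95
position: [0.4774, 0.3574, 0.0611]
eef_rot: [[-0.99, -0.139, -0.0], [-0.139, 0.99, 0.0], [-0.0, 0.0, -1.0]]
force: [-0.2, 0.1, 0.4]
grip_width: 1.002
grip_force: 0.0
```

In the tool's units: -220 mm / 1000 = -0.22, -200 mm / 1000 = -0.2.

Call:
apply_moves(
  hand=[1,1,1,1,1,1,1,1,1,1,1,1,1,1],
  xyz=[
    [0,0,-0.005],
    [0,0,-0.015],
    [0,0,-0.03],
    [0,0,-0.05],
    [0,0,-0.08],
    [0,0,-0.11],
    [0,0,-0.14],
    [0,0,-0.17],
    [0.04,0,-0.2],
    [0.08,0,-0.22],
    [0.08,0,-0.22],
    [0.08,0,-0.22],
    [0.08,0,-0.22],
    [0.08,0,-0.22],
  ],
  turn=[0,0,0,0,0,0,0,0,0,0,0,0,0,0],
)

```text
clock: 27.35
position: [0.3989, 0.3458, 0.2806]
eef_rot: [[-0.991, -0.137, -0.0], [-0.137, 0.991, -0.001], [0.001, -0.001, -1.0]]
force: [-0.2, -0.5, -0.4]
grip_width: 0.998
grip_force: 0.0
```

```bash
python3 - <<'E'
from h import *
from rig import snapshot
def crop(n,p,s=6,w=65,h=65):
    d=snapshot(n);u,v=proj(d,p);x,y=int(u)-w//2,int(v)-h//2;print(n,x,y)
    return cv2.resize(d["img"][y:y+h,x:x+w,::-1],None,fx=s,fy=s,interpolation=cv2.INTER_CUBIC)
p=(.47,.357,.03)
cv2.imwrite("pics/c8.png",np.hstack([crop("scene",p),crop("top",p)]))
E
```

```text
scene 349 162
top 184 273
```

View pics/c8.png

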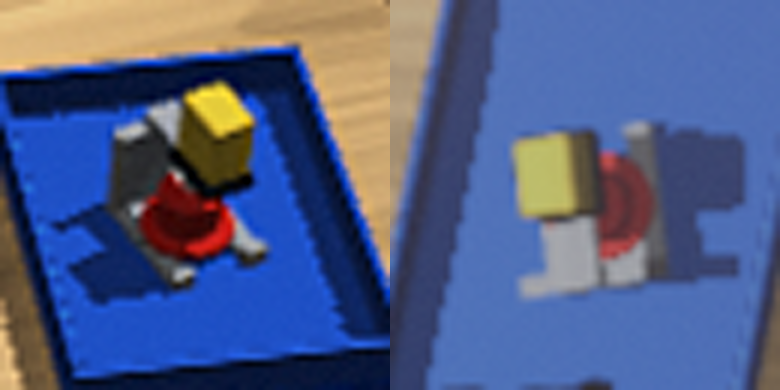

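The puller stands upright in the tray, with the red knob sitting flat between wall and lips (scene about (380,198)) and the gripper clear. Handing in.

```bash
python3 -c "
from rig import ticket
print(ticket.close_job())"
```

```text
the job is handed in; nothing more can be done
None
```

The job is handed in (no verdict was returned): the red knob came off with the puller alone, and the puller stands upright in the nearer blue tray with the knob level on its fork and the gripper clear.

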